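# Screw the bed plunger of a steel chromatography column down tight

### The arm

A 6-joint arm with a two-finger parallel gripper is mounted at the origin on the work surface. World frame = base frame: x ahead of the robot, y to its left, z up, the work surface at z = 0. Lengths are in m, angles in rad, forces in N, time in s.
With the tool pointing down it reaches from about 0.275 to 0.75 m from the base axis. Payload 10.2 kg.
Tool frame: the origin (TCP) lies midway between the tips of the shut fingers; the grasp point (between the pads) lies 19 mm behind it (env.tcp_to_grasp is the z of the grasp point in the tool frame, in m); z points along the fingers, y is the line along which they close (so a half turn about z gives the same grasp; the last joint's range is limited). The gripper opens to 88 mm and grips with 3 to 60 N. Pads are 18 mm wide; open, the fingers measure 123 mm over their backs; the gripper's body (75 mm by 187 mm) begins 45 mm behind the grasp point.
Start: joints at [0.982, 0.313, 1.498, -0, 1.331, -0.223], TCP at [0.188, 0.49, 0.239] pointing down, gripper open.
Joint ranges: [-2.94, 2.94], [-0.97, 2.17], [0.19, 2.56], [-1.23, 4.37], [0.02, 3.11], [-2.88, 2.88]. Speed limits (rad/s): [2.39, 2.39, 3.01, 3.14, 3.14, 3.14].

### API

Orientations are given as a rotation vector (axis times angle).
In Python, from cell import env, imaging, job gives the robot as it stands.
- The arm moves only by the tool drive_tool, never from a script. Its argument "targets" is a list of rows, each a list of 4 numbers: the shift along the tool's x, y, z in cm, then the turn about the tool's z in rad. In form: [[dx, dy, dz, turn], ...]. A call has 1 to 8 rows; each row is the pose to reach, as a shift and turn from the pose commanded when the call began, along the tool's axes at that moment; what a row does not reach only later rows make up. A row lasts 1/12 s, in which the tool goes at most 41.7 mm and 7.16 degrees, less where a joint would pass 70% of its speed; a pose out of reach is approached as far as the arm can. A call with a gripper value outside its range is refused whole. "claw" is the closure in counts, from 0 (fully open) to 255 (shut), set as the call begins (left out, the last holds). The fingers move at their own pace and stop on an object; "grip_force" is the grip in N (left out, the last holds). Time passes only in rows, so rows that repeat a pose let the fingers close. It gives the time, the measured TCP pose, the force, the opening and the grip force at its end, in the units of the state.
- env.get_obs(): the state, without advancing time (a new reading comes with each control period).
- imaging.get_image(name): name is "scene" or "top" or "wrist"; returns the picture (420x560x3 uint8, red, green, blue); there is no depth.
- imaging.calibration(name): a dict with "fov_y" (degrees; the focal length in pixels is half the picture's height over the tangent of half this angle, whatever the lens; pixels are square), "cx", "cy" (the principal point, pixels), "xyz" and "rotation" of the camera in the world; the wrist camera has in their place "mount" (4x4, takes a point from camera to tool coordinates, whose origin is the TCP and whose axes are the flange's). Camera axes: x right, y down, z forward; pixel columns grow to the right and rows downward; lengths in m; the calibration is good to about 2 mm. A picture is of the moment at which its call begins: read the wrist's pose just before it. calibration takes no time and is no camera call.
- job.sign_off(): hands the job in; it is judged then, once.
Trained networks look in the newest picture that a camera, given by its name, has taken for a name from the list of things; names that differ only in an ending like _2 or _b are one class to them, and where a whole thing is asked for, a point or a joint stands for the part that bears it (a point fixed in the world has none). Each returns a list of dicts, best first, with "confidence" (0 to 1); they miss things now and then, are a little off and sometimes report something else, mostly with a low value. They report only what shows in the picture. A call takes as long as a camera call. They do not tell look-alikes from the thing itself.
- imaging.recognise(name, camera): "at" ([column, row] in pixels, amid what is visible of it).
- imaging.spot_point(name, camera): "at" ([column, row] in pixels: a listed point, or the origin of a listed thing).
The state is a dict: "time_s": time; "joint_pos": joint angles; "joint_velocities": joint speeds; "tau": joint torques, N m; "position": TCP position; "ee_rot": TCP orientation; "force": force on the tool from outside, world axes, zero at the start; "ft_torque": the same for the moment, N m; "finger_gap": finger opening in m; "gripper_force": force on a finger pad.
Only numpy, scipy, OpenCV 4.12 (cv2) and the standard library are available. Lean on these libraries where they do the work, as an engineer would, in place of code of your own. Each camera call takes 0.05 s, during which the arm holds its last target. There are 200 camera calls.

### The job

Get the steel chromatography column ready to run: draw the lock pin out from under its knurled knob and lay it in the V notch of the saddle on the same foot plate, handle pointing the same way as before. Then screw the knob down clockwise until the plunger is firmly tight on the packed bed hidden inside the tube, but do not force it further, for that crushes the bed. Leave the bottles and the tube rack where they stand.

Things in the scene. Friction and masses are not known exactly. Their poses are not given: they have to be found in the camera images.
- column: Steel column, tube 64 mm thick, fixed on a foot plate 210 x 130 x 12 mm. Origin on the table under the tube's axis, z up. Dark cap, top at z = 129.5 mm; on its +y side a lug 23 mm wide (x), y = 32 to 56, top at z = 146 mm, with the pin's bore along y; at x = 95, y = -1 to 25 mm a saddle with the V notch, its top at z = 78 mm, 46 mm wide (x). Foot plate x = -72 to 138, y = -57 to 73 mm.
- bore (a point): Outer (+y) mouth of the pin's bore, on its axis; the bore is 9 x 9 mm. Axes as the column's: the pin is drawn out along +y.
- notch (a point): Middle of the V notch in the saddle: a 90 degree V, open at the top, running along the column's y for 26 mm. The point lies where the axis of the 8 mm pin shaft is when it lies in the V. Axes as the column's.
- pin: Loose level lock pin, about 50 g; origin on its axis at the tip, y towards the handle. Shaft 8 mm thick, y = 0 to 47 mm; collar 16 mm thick to y = 51; black handle 14 mm thick to y = 85. At the start it is in the bore, axes as the column's, its tip under the knob's flange 10 mm from the knob's axis, and stops the knob from going down. It must come out 50 mm to clear the lug.
- pin_handle (a point): Middle of the pin's handle, on its axis, where it is gripped from above.
- pin_shaft (a point): Point on the pin's axis 30 mm from its tip; it is to lie at the notch point.
- knob_top (a point): Centre of the top of the knurled round knob, on the column's axis. Knob 40 mm in diameter, from 36 mm below its top up; under it a flange 52 mm in diameter and 5 mm thick. It sinks 2 mm for each rad that it is turned clockwise.
- knob (a joint): Knob angle in rad, clockwise from above; at 0 its top is at z = 183 mm. Starts at 0.1 to 0.9; with the pin in it stops at 2.3; meets the unseen bed anywhere from 3 to 5.5. Friction 0.2 N m: turning adds it, a hand that rests may feel it either way. On the bed the torque rises above that of free turning: by 0.1 N m just tight, 0.2 to 0.35 firmly tight, 0.5 crushes (0.5 rad on). Stays when let go.
- bed (a joint): How far the packed bed has been crushed, in m; 0 as packed, more than 0.0015 is ruined. Says nothing of where the bed lies.
- plunger: Plunger with its spindle, which carries the knob and sinks with it; its foot, inside the tube, presses on the bed. Origin at the underside of the foot, on the column's axis.
- bottle: Clear glass jar, 72 mm in diameter, 150 mm high, standing at the right; origin under its centre. Leave it.
- amber: Amber glass bottle, 68 mm in diameter, 170 mm high, standing at the right; origin under its centre. Leave it.
- rack: Plywood rack with glass tubes, 90 x 160 x 100 mm high, at the left; origin under its centre. Leave it.
Not all that is in view belongs to the job. There is more than one size of the column; the job needs the largest.

How it is judged:
By the outcome, as a careful person would: the job done as asked, in the order asked, and still so for the second after the job is handed in, with the robot touching nothing.
It also fails if it takes over 72 s, if anything falls off the work surface, if the arm or the gripper's body presses on something with over 40 N, if the wrist force passes 120 N, or if a joint passes its speed limit or range.

## Working session

There is one attempt and no reset: what is moved stays moved. The work goes in short steps, Python scripts to look and compute and a tool call to move; the robot and the scene stay as the last step left them, time stands still between calls to the robot, and variables do not carry over. Pictures are saved under pics/ and viewed, at most 10 in all, crops included, and the job is handed in when it is done.

Besides the shell and the picture viewer there is one more tool, called after "Call:" as name(argument=value, ...) on one line, values as JSON. drive_tool: Moves the arm, as the interface text tells. Its arguments: {"type":"object","properties":{"targets":{"type":"array"},"claw":{"type":"number"},"grip_force":{"type":"number"}},"required":["targets"]}

```bash
ls; mkdir -p pics
cat > h.py <<'E'
from cell import env, imaging, job
import numpy as np, cv2
from scipy.spatial.transform import Rotation as R
def cam(n):
    c=imaging.calibration(n)
    f=210/np.tan(np.radians(c["fov_y"])/2)
    K=np.array([[f,0,c["cx"]],[0,f,c["cy"]],[0,0,1]])
    if "mount" in c:
        o=env.get_obs(); T=np.eye(4); T[:3,:3]=R.from_rotvec(o["ee_rot"]).as_matrix(); T[:3,3]=o["position"]
        M=T@np.array(c["mount"]); return K,M[:3,:3],M[:3,3]
    r=np.array(c["rotation"])
    if r.shape!=(3,3): r=R.from_rotvec(r).as_matrix()
    return K,r,np.array(c["xyz"])
def ray(C,px):
    K,r,t=C; d=r@np.linalg.inv(K)@np.array([px[0],px[1],1]); return t,d
def atz(C,px,z):
    t,d=ray(C,px); return t+d*(z-t[2])/d[2]
def proj(C,p):
    K,r,t=C; q=K@(r.T@(np.array(p)-t)); return q[:2]/q[2]
def tri(l):
    A=np.zeros((3,3));b=np.zeros(3)
    for C,px in l:
        t,d=ray(C,px); d=d/np.linalg.norm(d); P=np.eye(3)-np.outer(d,d); A+=P; b+=P@t
    return np.linalg.solve(A,b)
def save(n,fn):
    im=imaging.get_image(n); cv2.imwrite("pics/"+fn,im[:,:,::-1]); return im
E
python3 - <<'E'
from h import *
a=save("scene","s.png");b=save("top","t.png")
cv2.imwrite("pics/st.png",cv2.resize(np.hstack([a,b])[:,:,::-1],(800,300)))
for n in("scene","top"):
    print(imaging.calibration(n))
    for k in("knob_top","pin_handle","notch","bore","column"):
        print(n,k,[(np.round(d["at"],1).tolist(),round(d["confidence"],2)) for d in imaging.spot_point(k,n)])
print(env.tcp_to_grasp, imaging.calibration("wrist"),env.get_obs())
E
```

```text
pics
{'fov_y': 45.586391207221624, 'cx': 284.3913837875156, 'cy': 194.2710949348636, 'xyz': array([1.12227663, 0.4495816 , 1.04551212]), 'rotation': array([-1.21241775, -2.37668574,  0.87825023])}
scene knob_top [([296.2, 216.4], 0.88), ([364.2, 177.6], 0.68), ([224.9, 193.7], 0.51), ([298.9, 243.0], 0.2)]
scene pin_handle [([327.3, 248.4], 0.65)]
scene notch [([280.9, 281.9], 0.92), ([344.3, 219.8], 0.75), ([298.9, 218.8], 0.74), ([211.6, 239.3], 0.59)]
scene bore [([378.9, 198.8], 0.89), ([316.9, 244.9], 0.68), ([242.1, 212.2], 0.6)]
scene column [([296.1, 264.1], 0.72), ([357.4, 214.9], 0.71), ([232.2, 231.1], 0.69)]
{'fov_y': 42.22874819851918, 'cx': 277.1255945162009, 'cy': 203.40992459610914, 'xyz': array([ 0.37638996, -0.00182697,  1.74019098]), 'rotation': array([-2.17061137,  2.17842837, -0.07848763])}
top knob_top [([234.8, 265.9], 0.45), ([322.4, 187.7], 0.41)]
top pin_handle [([241.6, 192.0], 0.51), ([223.2, 194.0], 0.48)]
top notch [([252.0, 165.8], 0.84), ([238.0, 242.1], 0.79), ([313.9, 167.3], 0.65)]
top bore [([304.2, 187.8], 0.84), ([231.4, 192.4], 0.83), ([224.5, 2
[... 574 characters left out ...]
0000e+00]])} {'time_s': 0.6, 'joint_pos': array([ 9.81594416e-01,  3.12917939e-01,  1.49770643e+00,  4.11521505e-06,
        1.33104709e+00, -2.23395459e-01]), 'joint_velocities': array([ 0.00178953, -0.00055426, -0.00106822, -0.00074882, -0.00078523,
        0.00095017]), 'tau': array([ 1.22436948e-03, -4.01980126e+01, -2.52357066e+01,  6.95237867e-02,
        3.19925335e-02,  1.92764912e-05]), 'position': array([0.18779802, 0.4902546 , 0.23870857]), 'ee_rot': array([-5.71404182e-01, -3.08915569e+00,  1.11229608e-04]), 'force': array([-0.81491564,  0.44400981,  0.40750471]), 'ft_torque': array([ 0.04425151,  0.03207173, -0.02293175]), 'gripper_force': 0.0, 'finger_gap': 0.08811374783518121}
```

View pics/s.png

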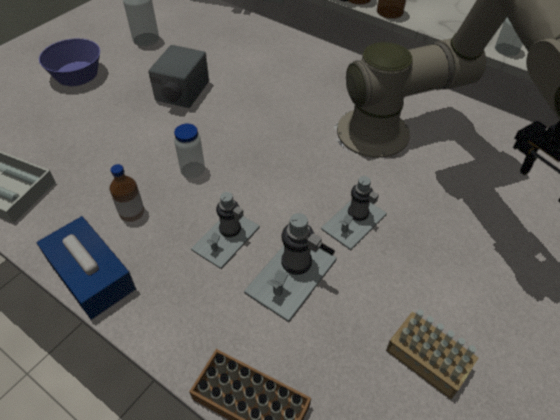

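View pics/t.png

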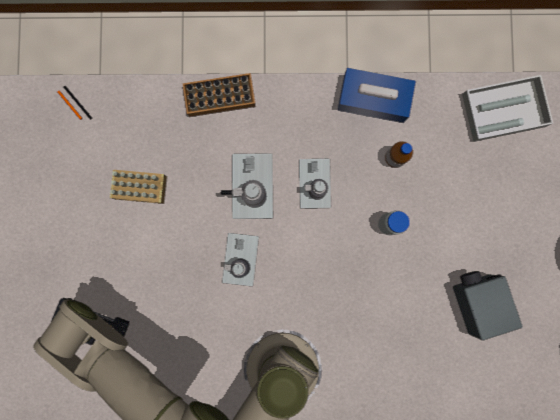

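The candidates for the column in the scene view are the big one (296,264), which has a black pin handle at (327,248), and two small ones at (357,215) and (232,231). In the top view they are at (252,193), (240,267) and (318,188). I choose the largest and check it in a crop.

Run:
```python
from h import *
S=cam("scene");T=cam("top")
a=cv2.imread("pics/s.png")[170:330,210:400];b=cv2.imread("pics/t.png")[140:300,200:350]
cv2.imwrite("pics/c.png",np.hstack([cv2.resize(a,(418,352),interpolation=2),cv2.resize(b,(375,352),interpolation=2)]))
print("handle",tri([(S,(327.3,248.4)),(T,(223.2,194))]))
print("bore",tri([(S,(316.9,244.9)),(T,(231.4,192.4))]))
print("notch",tri([(S,(280.9,281.9)),(T,(252,165.8))]))
print("knob z.175",atz(S,(296.2,216.4),.182), "col z0",atz(S,(296.1,264.1),0),atz(T,(257.7,196.1),0))
im=cv2.imread("pics/t.png")
for p in [(233,154),(272,154),(273,218),(233,219)]: print(atz(T,p,.012))
o=env.get_obs();print(R.from_rotvec(o["ee_rot"]).as_matrix())
```

```text
handle [0.54017192 0.17055465 0.13138241]
bore [0.54505886 0.14630109 0.1300663 ]
notch [0.63246972 0.09859843 0.04429348]
knob z.175 [0.54306023 0.08088197 0.182     ] col z0 [0.54471134 0.08874265 0.        ] [0.54378556 0.07799877 0.        ]
[0.67894962 0.15687453 0.012     ]
[0.67832669 0.03144854 0.012     ]
[0.47242767 0.02875959 0.012     ]
[0.46971664 0.15614177 0.012     ]
[[-9.33835245e-01  3.57703415e-01 -4.71165066e-05]
 [ 3.57703418e-01  9.33835243e-01 -6.32977639e-05]
 [ 2.13572280e-05 -7.59634183e-05 -9.99999997e-01]]
```

View pics/c.png

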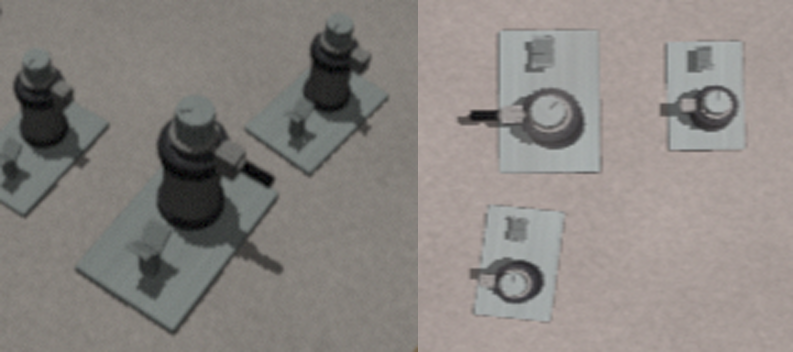

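The crop confirms it: the big column is the only one of its size, it has the black pin handle, and its yaw is about 0. Next I move the wrist camera over it.

Call:
drive_tool(targets=[[-24,-9.5,-6,0.7],[-24,-9.5,-6,0.7],[-24,-9.5,-6,0.7],[-24,-9.5,-6,0.7],[-24,-9.5,-6,0.7],[-24,-9.5,-6,0.7],[-24,-9.5,-6,0.7],[-24,-9.5,-6,0.7]])

```text
time_s: 1.27
position: [0.3803, 0.3137, 0.2994]
ee_rot: [1.601, 2.701, 0.001]
force: [-0.6, 0.8, -0.8]
finger_gap: 0.0882
gripper_force: 0.0
```

```bash
cat > mv.py <<'E'
# mv.py x y z yaw : shift in tool cm + turn; yaw = world angle of tool x (deg)
import sys; from h import *
o=env.get_obs(); M=R.from_rotvec(o["ee_rot"]).as_matrix()
x,y,z,a=map(float,sys.argv[1:5])
d=M.T@(np.array([x,y,z])-o["position"]); cur=np.degrees(np.arctan2(M[1,0],M[0,0]))
t=np.radians(cur-a)
print("t",round(o["time_s"],2),"pos",o["position"].round(4),"yaw",cur.round(2),"q",o["joint_pos"].round(2),"F",o["force"].round(1),"gap",o["finger_gap"])
print("shift cm",(d*100).round(2),"turn",round((t+np.pi)%(2*np.pi)-np.pi,3))
E
python3 mv.py .56 .16 .30 90
```

```text
t 1.27 pos [0.3803 0.3137 0.2994] yaw 118.68 q [ 0.45  0.2   1.48 -0.    1.46 -0.05] F [-0.6  0.8 -0.8] gap 0.08819212815279981
shift cm [-22.11   8.39  -0.04] turn 0.501
```

Call:
drive_tool(targets=[[-22.1,8.4,0,0.5],[-22.1,8.4,0,0.5],[-22.1,8.4,0,0.5],[-22.1,8.4,0,0.5],[-22.1,8.4,0,0.5],[-22.1,8.4,0,0.5],[-22.1,8.4,0,0.5],[-22.1,8.4,0,0.5]])

```text
time_s: 1.93
position: [0.5584, 0.1631, 0.2978]
ee_rot: [-2.216, -2.225, 0.002]
force: [-0.1, 1.0, 0.4]
finger_gap: 0.0882
gripper_force: 0.0
```

```bash
python3 mv.py .56 .16 .30 90
python3 - <<'E'
from h import *
W=cam("wrist");im=save("wrist","w1.png");s=save("top","t2.png"); s2=save("scene","s2.png")
cv2.imwrite("pics/g.png",np.hstack([im[:,:,::-1][::1,::1][:, :],]))
for k in("knob_top","pin_handle","notch","bore","column"):
    print(k,[(np.round(d["at"],1).tolist(),round(d["confidence"],2),atz(W,d["at"],dict(knob_top=.182,notch=.065,column=0).get(k,.137)).round(4)) for d in imaging.spot_point(k,"wrist")])
print("tcp in top",proj(cam("top"),env.get_obs()["position"]),proj(cam("scene"),env.get_obs()["position"]))
E
```

```text
t 1.93 pos [0.5584 0.1631 0.2978] yaw 90.25 q [0.08 0.41 1.21 0.   1.52 0.08] F [-0.1  1.   0.4] gap 0.0882264775589129
shift cm [-0.31  0.16 -0.22] turn 0.004
knob_top [([252.9, 296.0], 0.72, array([0.5438, 0.0865, 0.182 ]))]
pin_handle [([256.4, 183.9], 0.71, array([0.5451, 0.1653, 0.137 ]))]
notch [([119.8, 196.0], 0.81, array([0.3999, 0.1362, 0.065 ])), ([348.4, 230.3], 0.67, array([0.6391, 0.0996, 0.065 ])), ([329.3, 379.0], 0.57, array([ 0.627, -0.089,  0.065]))]
bore [([16.8, 172.0], 0.97, array([0.3474, 0.1745, 0.137 ])), ([275.9, 388.3], 0.94, array([ 0.5625, -0.039 ,  0.137 ])), ([255.7, 183.3], 0.18, array([0.5446, 0.1658, 0.137 ]))]
column [([275.0, 360.0], 0.85, array([ 0.5622, -0.1131,  0.    ])), ([73.8, 188.5], 0.85, array([0.3178, 0.1289, 0.    ])), ([262.2, 222.4], 0.64, array([0.5454, 0.0867, 0.    ]))]
tcp in top [220.55098705 180.2505348 ] [328.56193796 203.58119982]
```

View pics/w1.png

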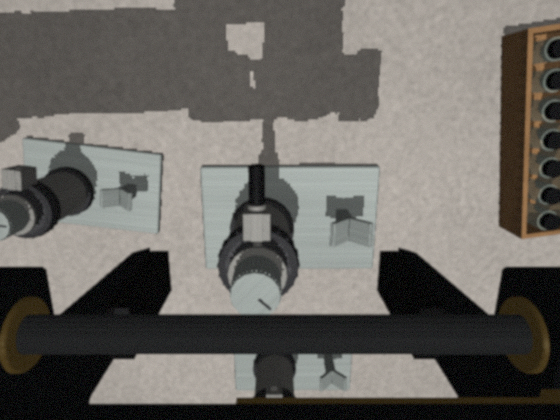

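View pics/s2.png

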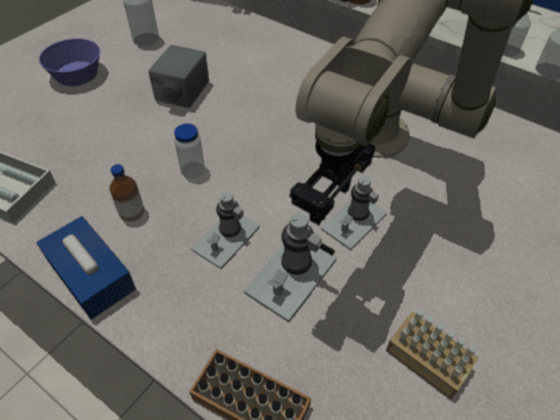

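The wrist view shows the column's foot plate with corners at about (201,166) and (379,165), knob top (255,292), pin handle (257,185) and V saddle (350,228). The scene view shows the gripper as a long bar, which could meet the lug when I lay the pin down. I need the height of the notch.

Run:
```python
from h import *
W=cam("wrist");S=cam("scene")
for p in [(201,166),(379,165),(374,268),(207,268)]: print("plate",atz(W,p,.012).round(4))
for k,a,b in [("knob",(252.9,296),(296.2,216.4)),("handle",(256.4,183.9),(327.3,248.4)),("notch",(348.4,230.3),(280.9,281.9))]: print(k,tri([(W,a),(S,b)]).round(4))
# model projections
o=np.array([.5445,.086,0])
for n,p in dict(saddleR=(118,25,78),saddleL=(72,25,78),saddleLn=(72,-1,78),saddleRn=(118,-1,78),vb60=(95,25,60),vb70=(95,25,70),lug1=(-11.5,56,146),lug2=(11.5,56,146),knob=(0,0,182),handle=(0,78,137),hend=(0,95,137)).items(): print(n,proj(W,o+np.array(p)/1e3).round(1))
im=cv2.imread("pics/w1.png")[150:320,190:390]
cv2.imwrite("pics/w1c.png",cv2.resize(im,None,fx=3.5,fy=3.5,interpolation=2))
```

```text
plate [0.4752 0.1591 0.012 ]
plate [0.6816 0.1613 0.012 ]
plate [0.6858 0.0313 0.012 ]
plate [0.4767 0.0303 0.012 ]
knob [0.543  0.0826 0.1802]
handle [0.5447 0.1662 0.1345]
notch [0.6391 0.1052 0.0654]
saddleR [373.9 224.1]
saddleL [329.  223.9]
saddleLn [327.9 247.6]
saddleRn [371.9 247.8]
vb60 [348.1 218.7]
vb70 [349.9 221.6]
lug1 [241.7 213.8]
lug2 [269.5 213.9]
knob [254.  296.3]
handle [255.9 185.6]
hend [255.7 165.4]
```

View pics/w1c.png

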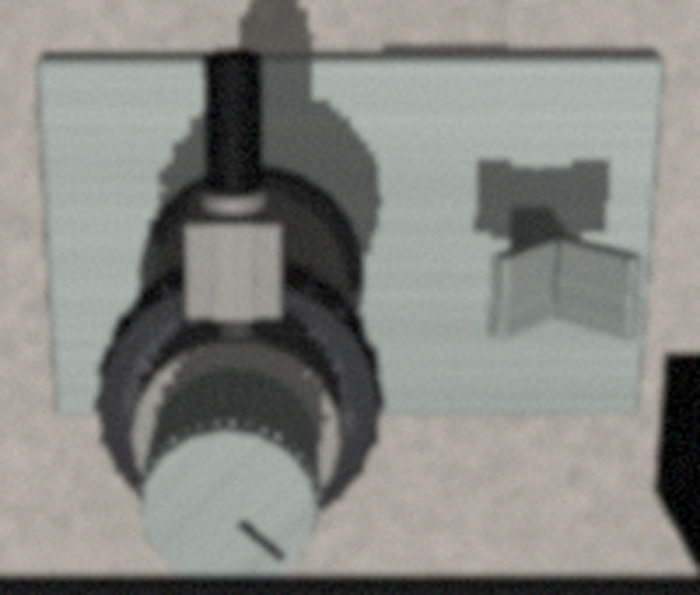

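The V floor lies at z≈60 mm, so the notch axis is at about (0.640, 0.098, 0.066). The pin axis is at z≈133.5 mm. Descending on the handle.

Call:
drive_tool(targets=[[0.2,-1.4,4,0],[0.2,-1.4,8,0],[0.2,-1.4,12,0],[0.2,-1.4,15,0],[0.2,-1.4,16.5,0],[0.2,-1.4,17.1,0],[0.2,-1.4,17.1,0],[0.2,-1.4,17.1,0]], claw=0)

```text
time_s: 3.0
position: [0.5449, 0.165, 0.1289]
ee_rot: [2.215, 2.226, 0.002]
force: [0.0, -0.3, 0.4]
finger_gap: 0.0881
gripper_force: 0.0
```

```bash
python3 mv.py .5447 .165 .1265 90.3
python3 - <<'E'
from h import *
W=cam("wrist");im=save("wrist","w2.png")
o=np.array([.5445,.086,0])
for k in("pin_handle","knob_top","bore"):
    print(k,[(np.round(d["at"],1).tolist(),round(d["confidence"],2),atz(W,d["at"],dict(knob_top=.181).get(k,.1335)).round(4)) for d in imaging.spot_point(k,"wrist")])
print(proj(W,o+np.array([0,.078,.1335])))
E
```

```text
t 3.0 pos [0.5449 0.165  0.1289] yaw 90.3 q [0.09 0.51 1.51 0.   1.12 0.08] F [ 0.  -0.3  0.4] gap 0.08811051716007819
shift cm [-0.   -0.02  0.24] turn -0.0
pin_handle [([268.6, 277.1], 0.95, array([0.5441, 0.1641, 0.1335]))]
knob_top [([270.3, 277.9], 0.36, array([0.5451, 0.1874, 0.181 ]))]
bore []
[269.57303545 277.28904947]
```

View pics/w2.png

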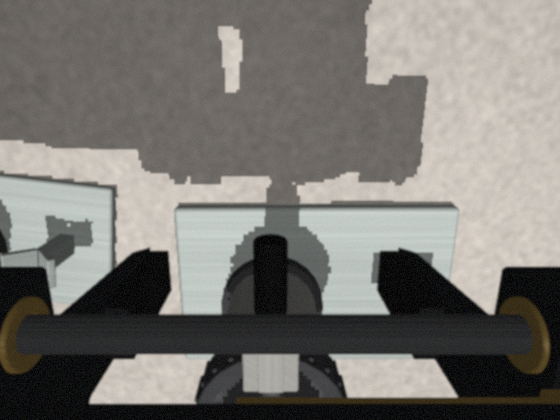

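The picture shows the black handle at (270,277), midway between the open fingers at (150,270) and (400,270). I close on it gently.

Call:
drive_tool(targets=[[-0.1,-0.06,0.1,0],[-0.1,-0.06,0.1,0],[-0.1,-0.06,0.1,0],[-0.1,-0.06,0.1,0],[-0.1,-0.06,0.1,0],[-0.1,-0.06,0.1,0],[-0.1,-0.06,0.1,0],[-0.1,-0.06,0.1,0]], claw=255, grip_force=12)

```text
time_s: 3.87
position: [0.5438, 0.1639, 0.1267]
ee_rot: [-2.216, -2.227, 0.0]
force: [0.3, -0.3, -0.4]
finger_gap: 0.0368
gripper_force: 0.0
```

Call:
drive_tool(targets=[[0,0,0,0],[0,0,0,0],[0,0,0,0],[0,0,0,0],[0,0,0,0],[0,0,0,0],[0,0,0,0]])

```text
time_s: 4.45
position: [0.5438, 0.1639, 0.1267]
ee_rot: [2.216, 2.227, 0.0]
force: [-0.6, 0.0, 1.3]
finger_gap: 0.0134
gripper_force: 12.0
```

Call:
drive_tool(targets=[[0.5,0,0,0],[1,0,0,0],[2,0,0,0],[3,0,0,0],[4,0,0,0],[5,0,0,0],[6,0,0,0],[6,0,0,0]], grip_force=20)

```text
time_s: 5.12
position: [0.5432, 0.2259, 0.1266]
ee_rot: [-2.214, -2.229, -0.0]
force: [0.0, -0.4, -0.5]
finger_gap: 0.0136
gripper_force: 20.0
```

```bash
python3 mv.py .639 .137 .155 90.3
python3 - <<'E'
from h import *
W=cam("wrist");im=save("wrist","w3.png")
for k in("pin_handle","pin","pin_shaft","bore","knob_top","notch"):
    print(k,[(np.round(d["at"],1).tolist(),round(d["confidence"],2),atz(W,d["at"],dict(knob_top=.181,notch=.066).get(k,.1335)).round(4)) for d in imaging.spot_point(k,"wrist")])
E
```

```text
t 5.12 pos [0.5432 0.2259 0.1266] yaw 90.39 q [0.19 0.55 1.44 0.   1.14 0.19] F [ 0.  -0.4 -0.5] gap 0.013551175259654883
shift cm [-8.95  9.52 -2.84] turn 0.002
pin_handle [([273.2, 278.7], 0.62, array([0.5443, 0.2253, 0.1335]))]
pin []
pin_shaft [([270.3, 357.8], 0.86, array([0.5433, 0.1878, 0.1335]))]
bore []
knob_top []
notch [([47.1, 344.7], 0.86, array([0.4012, 0.1448, 0.066 ]))]
```

The pin is clear of the bore and held true: handle 2 mm from expected, shaft point seen where it should be. Before laying it, I check how the gripper's body is really shaped by overlaying boxes on the scene picture.

Run:
```python
from h import *
S=cam("scene"); T=cam("top"); p=np.array([.5584,.1631,.2978])
def ov(fn,C,c):
    im=cv2.imread("pics/"+fn); x0,y0,w,h=c; k=400/w
    im=cv2.resize(im[y0:y0+h,x0:x0+w],(400,int(h*k)),interpolation=2)
    im=np.clip(im.astype(float)*1.8,0,255).astype(np.uint8)
    for L,col in((.0935,(0,0,255)),(.069,(0,255,0))):
        for z in(.064,):
            q=[((proj(C,p+np.array([sx*L,sy*.0375,z]))-[x0,y0])*k).astype(int) for sx,sy in((1,1),(1,-1),(-1,-1),(-1,1))]
            cv2.polylines(im,[np.array(q)],True,col,1)
    q=((proj(C,p)-[x0,y0])*k).astype(int); cv2.circle(im,tuple(int(v) for v in q),4,(255,255,0),1)
    return im
a=ov("s2.png",S,(270,110,130,130));b=ov("t2.png",T,(160,130,130,130))
cv2.imwrite("pics/g2.png",np.hstack([a,b]))
```

```text
(no output)
```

View pics/g2.png

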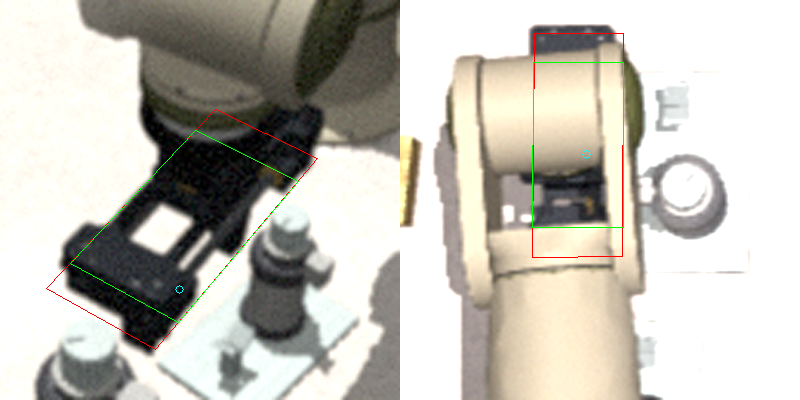

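The overlay shows the gripper as an open frame: an end block at each end of the red 187 mm outline, with rails between them. I check numerically whether those blocks move in with the fingers by comparing the open and closed wrist pictures.

Run:
```python
import cv2,numpy as np
for f in("w2","w3"):
    g=cv2.cvtColor(cv2.imread(f"pics/{f}.png"),cv2.COLOR_BGR2GRAY)
    print(f)
    for r in (275,290,310,335,370,395,410): 
        print(r,''.join('#' if v<25 else ('+' if v<60 else '.') for v in g[r,::8]))
```

```text
w2
275 ######........########.......+++####++++........#######+.......#######
290 ######+.....##########.......+++####+.++........##########.....#######
310 ##+++++..###########.........+++####+.+.+........######+#####.++++++##
335 .+++++++++++++++++++++++++++++++++++++++++++++++++++++++++++++++++++.#
370 #.++#########+............#++...........+.+.............#########++.##
395 ############.............+...++++..+++++...#..............##########++
410 ##################+###################################################
w3
275 .............####################################+#+#####.............
290 ...........#######+#####################+#################+...........
310 +++.....#####++##+##++#+##.+#+++######+###+.##++#+###+###+###.........
335 +++++++++##++++#+#+#++###.+++++++++++++++++.#+###+++++#+##+##+++++++++
370 .........#####++#+##+#++#+.##+..........+##.###+#++#+++++##+..........
395 ..........+#++###+###+#++###....+........##+++++++++++++++++..........
410 ########+#####################+#####################+#################
```

The outer blocks do move in with the fingers: closed, they reach only about ±58 mm. I hover above the notch and look again.

Call:
drive_tool(targets=[[0,1.5,-2,0],[-1,4,-2.8,0],[-3.5,7,-2.8,0],[-6,9,-2.8,0],[-8,9.5,-2.8,0],[-9,9.5,-2.8,0],[-9,9.5,-2.8,0],[-9,9.5,-2.8,0]])

```text
time_s: 6.13
position: [0.6384, 0.1347, 0.1548]
ee_rot: [-2.216, -2.226, -0.0]
force: [0.7, 0.9, -1.1]
finger_gap: 0.0134
gripper_force: 20.0
```

```bash
python3 mv.py .639 .1366 .10 90.3
python3 - <<'E'
from h import *
S=cam("scene"); T=cam("top"); p=env.get_obs()["position"]
save("scene","s4.png");save("top","t4.png")
def ov(fn,C,s):
    im=cv2.imread("pics/"+fn); c=proj(C,p+[0,0,.06]); x0,y0=(c-s/2).astype(int); k=400/s
    im=cv2.resize(im[y0:y0+s,x0:x0+s],(400,400),interpolation=2)
    im=np.clip(im.astype(float)*2,0,255).astype(np.uint8)
    q=[((proj(C,p+np.array([sx*.0935,sy*.0375,.064]))-[x0,y0])*k).astype(int) for sx,sy in((1,1),(1,-1),(-1,-1),(-1,1))]
    cv2.polylines(im,[np.array(q)],True,(0,0,255),1)
    return im
cv2.imwrite("pics/g4.png",np.hstack([ov("s4.png",S,120),ov("t4.png",T,110)]))
W=cam("wrist");save("wrist","w4.png")
for k in("pin_handle","pin_shaft","notch"):
    print(k,[(np.round(d["at"],1).tolist(),round(d["confidence"],2),atz(W,d["at"],dict(notch=.066).get(k,p[2]+.007)).round(4)) for d in imaging.spot_point(k,"wrist")])
E
```

```text
t 6.13 pos [0.6384 0.1347 0.1548] yaw 90.26 q [0.03 0.66 1.18 0.   1.3  0.02] F [ 0.7  0.9 -1.1] gap 0.013377726003858132
shift cm [0.19 0.06 5.48] turn -0.001
pin_handle [([275.6, 274.9], 0.64, array([0.6405, 0.1367, 0.1618]))]
pin_shaft [([273.3, 358.9], 0.64, array([0.6397, 0.097 , 0.1618]))]
notch []
```

View pics/g4.png

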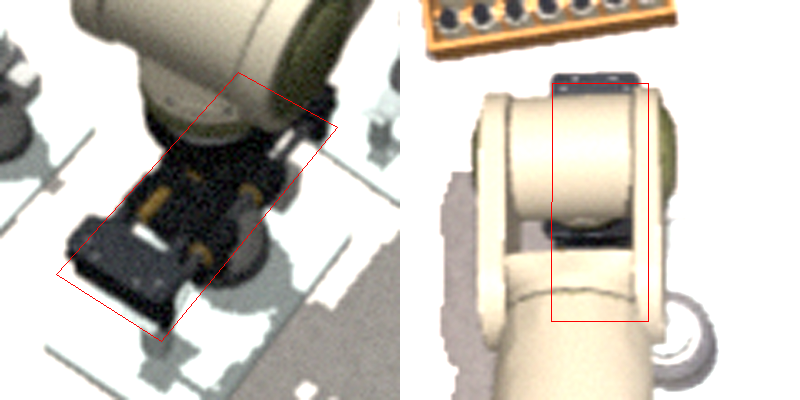

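The closed view shows that the end plates are fixed at ±93 mm, at (75–165, 250–325) in the scene crop. I measure the height of their lower edge from both scene pictures.

Run:
```python
from h import *
S=cam("scene"); p=env.get_obs()["position"]
c=proj(S,p+[0,0,.06]); x0,y0=(c-60).astype(int); k=400/120
for px in [(170,325),(75,257)]:
    t,d=ray(S,(px[0]/k+x0,px[1]/k+y0)); s=(p[0]+.0935-t[0])/d[0]; print("s4",((t+s*d)-p).round(4))
p2=np.array([.5584,.1631,.2978]);k=400/130
for px in [(157,348),(66,262)]:
    t,d=ray(S,(px[0]/k+270,px[1]/k+110)); s=(p2[0]+.0935-t[0])/d[0]; print("s2",((t+s*d)-p2).round(4))
```

```text
s4 [0.0935 0.0428 0.0877]
s4 [ 0.0935 -0.0232  0.0958]
s2 [0.0935 0.0384 0.0662]
s2 [ 0.0935 -0.0248  0.0965]
```

The end plates' underside is about 90 mm above the TCP. That just clears the lug when laying, but with a mid-handle grip the plate would meet the knob. So I put the pin back into the bore mouth and regrip it about 11 mm further out, at the fingertips.

Call:
drive_tool(targets=[[3,-2,0,0],[6,-5,0,0],[8.5,-8,0,0],[9.1,-9.5,0,0],[9.1,-9.5,1.5,0],[9.1,-9.5,2.8,0],[9.1,-9.5,2.8,0],[9.1,-9.5,2.8,0]])

```text
time_s: 7.1
position: [0.5432, 0.2251, 0.1267]
ee_rot: [-2.215, -2.227, 0.001]
force: [-1.7, -0.6, 0.0]
finger_gap: 0.0135
gripper_force: 20.0
```

```bash
python3 mv.py .5438 .181 .1267 90.35
python3 - <<'E'
from h import *
W=cam("wrist");save("wrist","w5.png")
p=env.get_obs()["position"]
for k in("pin_handle","pin_shaft"):
    print(k,[(np.round(d["at"],1).tolist(),round(d["confidence"],2),atz(W,d["at"],p[2]+.007).round(4)) for d in imaging.spot_point(k,"wrist")])
E
```

```text
t 7.1 pos [0.5432 0.2251 0.1267] yaw 90.31 q [0.19 0.55 1.44 0.   1.14 0.19] F [-1.7 -0.6  0. ] gap 0.013509507322511128
shift cm [-4.41  0.03 -0.  ] turn -0.001
pin_handle [([272.3, 275.8], 0.71, array([0.544 , 0.2262, 0.1343]))]
pin_shaft [([273.9, 359.1], 0.72, array([0.5448, 0.187 , 0.1343]))]
```

Call:
drive_tool(targets=[[-0.8,0.03,0,0],[-1.5,0.03,0,0],[-2.1,0.03,0,0],[-2.7,0.03,0,0],[-3.3,0.03,0,0],[-3.9,0.03,0,0],[-4.4,0.03,0,0],[-4.4,0.03,0,0]])

```text
time_s: 7.92
position: [0.5441, 0.1799, 0.1268]
ee_rot: [2.217, 2.226, -0.0]
force: [0.4, -1.1, -0.7]
finger_gap: 0.0132
gripper_force: 20.0
```

Call:
drive_tool(targets=[[0,0,0,0],[0,0,0,0],[0,0,0,0],[0,0,0,0],[0.5,0,0,0],[1.1,0,0,0],[1.1,0,0,0]], claw=170)

```text
time_s: 8.5
position: [0.5438, 0.193, 0.1267]
ee_rot: [-2.215, -2.228, -0.0]
force: [0.1, -0.2, 0.7]
finger_gap: 0.0293
gripper_force: 0.0
```

Call:
drive_tool(targets=[[0,0,0,0],[0,0,0,0],[0,0,0,0],[0,0,0,0],[0,0,0,0],[0,0,0,0]], claw=255)

```text
time_s: 9.0
position: [0.544, 0.1918, 0.1267]
ee_rot: [2.216, 2.227, 0.0]
force: [0.3, 0.1, 0.1]
finger_gap: 0.013
gripper_force: 20.0
```

```bash
python3 mv.py .5438 .24 .1267 90.3
python3 - <<'E'
from h import *
W=cam("wrist");save("wrist","w6.png")
p=env.get_obs()["position"]
for k in("pin_handle","pin_shaft"):
    print(k,[(np.round(d["at"],1).tolist(),round(d["confidence"],2),atz(W,d["at"],.1335).round(4)) for d in imaging.spot_point(k,"wrist")])
E
```

```text
t 9.0 pos [0.544  0.1918 0.1267] yaw 90.28 q [ 0.14  0.53  1.48 -0.    1.13  0.13] F [0.3 0.1 0.1] gap 0.0129793875341616
shift cm [4.82 0.01 0.  ] turn -0.0
pin_handle [([273.2, 300.1], 0.8, array([0.5451, 0.1815, 0.1335]))]
pin_shaft [([274.6, 380.5], 0.87, array([0.5459, 0.1419, 0.1335]))]
```

Call:
drive_tool(targets=[[0.8,0,0,0],[2,0,0,0],[3.2,0,0,0],[4.4,0,0,0],[5,0,0,0],[5,0,-2,0],[5,0,-2.8,0],[5,0,-2.8,0]])

```text
time_s: 9.82
position: [0.5445, 0.2425, 0.1567]
ee_rot: [2.214, 2.226, 0.005]
force: [-0.3, 0.1, -0.8]
finger_gap: 0.0129
gripper_force: 20.0
```

Call:
drive_tool(targets=[[-1,3,0,0],[-4,6.5,0,0],[-7,9,0,0],[-9.3,9.5,0,0],[-9.3,9.5,0,0],[-9.3,9.5,0,0],[-9.3,9.5,0,0]])

```text
time_s: 10.4
position: [0.6387, 0.15, 0.1543]
ee_rot: [-2.215, -2.227, 0.001]
force: [0.2, 0.2, -1.2]
finger_gap: 0.0134
gripper_force: 20.0
```

```bash
python3 mv.py .639 .1477 .10 90.3
python3 - <<'E'
from h import *
W=cam("wrist");S=cam("scene");save("wrist","w7.png");save("scene","s7.png")
p=env.get_obs()["position"]
for k in("pin_handle","pin_shaft","notch"):
    print(k,[(np.round(d["at"],1).tolist(),round(d["confidence"],2),atz(W,d["at"],dict(notch=.066).get(k,p[2]+.007)).round(4)) for d in imaging.spot_point(k,"wrist")])
    print(k,[(np.round(d["at"],1).tolist(),round(d["confidence"],2),atz(S,d["at"],dict(notch=.066).get(k,p[2]+.007)).round(4)) for d in imaging.spot_point(k,"scene")])
E
```

```text
t 10.4 pos [0.6387 0.15   0.1543] yaw 90.3 q [0.05 0.67 1.17 0.   1.3  0.05] F [ 0.2  0.2 -1.2] gap 0.013405963180747108
shift cm [-0.24  0.04  5.43] turn -0.0
pin_handle [([271.9, 301.4], 0.7, array([0.6393, 0.1395, 0.1617]))]
pin_handle []
pin_shaft [([274.4, 377.9], 0.65, array([0.6405, 0.1021, 0.1617]))]
pin_shaft [([276.0, 256.9], 0.36, array([0.6444, 0.1   , 0.1617]))]
notch []
notch [([345.8, 221.4], 0.82, array([0.4053, 0.1398, 0.066 ])), ([212.2, 241.5], 0.77, array([ 0.6472, -0.0871,  0.066 ])), ([279.1, 281.5], 0.58, array([0.6419, 0.107 , 0.066 ]))]
```

Call:
drive_tool(targets=[[-0.24,0.03,2,0],[-0.24,0.03,4,0],[-0.24,0.03,5.5,0],[-0.24,0.03,6.5,0],[-0.24,0.03,7,0],[-0.24,0.03,7,0]])

```text
time_s: 11.3
position: [0.6392, 0.147, 0.084]
ee_rot: [-2.215, -2.227, 0.001]
force: [-0.5, -0.2, -0.6]
finger_gap: 0.0128
gripper_force: 20.0
```

Call:
drive_tool(targets=[[0,0,0.3,0],[0,0,0.6,0],[0,0,0.9,0],[0,0,1.2,0],[0,0,1.4,0],[0,0,1.6,0],[0,0,1.6,0]])

```text
time_s: 11.88
position: [0.6409, 0.1468, 0.0696]
ee_rot: [2.214, 2.225, 0.005]
force: [7.2, -0.1, -0.8]
finger_gap: 0.0131
gripper_force: 20.0
```

```bash
python3 mv.py .639 .1477 .0595 90.3
```

```text
t 11.88 pos [0.6409 0.1468 0.0696] yaw 90.29 q [ 0.05  0.76  1.25 -0.    1.13  0.04] F [ 7.2 -0.1 -0.8] gap 0.01307759341207556
shift cm [ 0.09 -0.19  1.01] turn -0.0
```

Run:
```python
from h import *
o=env.get_obs();print(o["force"],o["ft_torque"],o["position"])
W=cam("wrist");S=cam("scene");save("wrist","w8.png");save("scene","s8.png")
p=o["position"]
for k in("pin_handle","pin_shaft"):
    print(k,[(np.round(d["at"],1).tolist(),round(d["confidence"],2),atz(W,d["at"],p[2]+.006).round(4)) for d in imaging.spot_point(k,"wrist")])
    print(k,[(np.round(d["at"],1).tolist(),round(d["confidence"],2),atz(S,d["at"],p[2]+.006).round(4)) for d in imaging.spot_point(k,"scene")])
cv2.imwrite("pics/g8.png",np.hstack([cv2.resize(cv2.imread("pics/s8.png")[170:310,220:360],(400,400),interpolation=2),cv2.resize(cv2.imread("pics/w8.png"),(400,300))[0:300].repeat(1,0) if 0 else cv2.copyMakeBorder(cv2.resize(cv2.imread("pics/w8.png"),(400,300)),0,100,0,0,0)]))
```

```text
[ 7.19327714 -0.10576793 -0.81331819] [ 0.0119643  -0.67730153  0.14576419] [0.64089962 0.14679153 0.06960658]
pin_handle [([272.9, 302.4], 0.76, array([0.6419, 0.135 , 0.0756]))]
pin_handle []
pin_shaft [([271.7, 378.4], 0.88, array([0.6415, 0.0974, 0.0756]))]
pin_shaft [([274.7, 279.6], 0.41, array([0.6484, 0.0995, 0.0756]))]
```

View pics/g8.png

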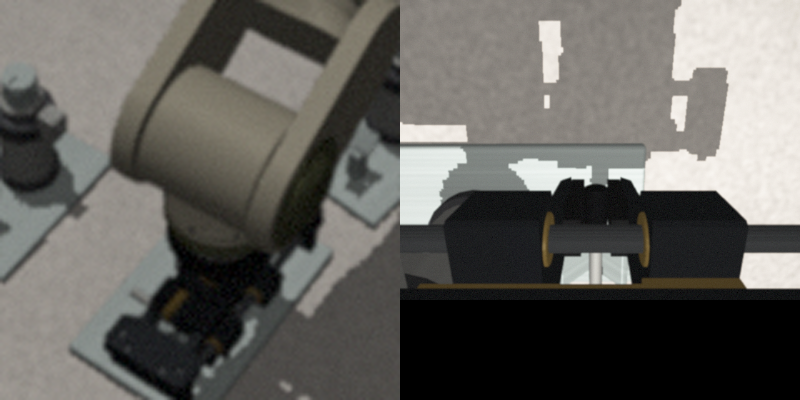

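The view shows the pin shaft in the V at (595,270), with the jaws around the handle. The moment reading puts the side contact at lug-top height, so an end plate is touching the lug. The shaft is already inside the V's walls, about 10 mm above its seat. I ease off in x and release it there.

Call:
drive_tool(targets=[[0,0.2,-0.05,0],[0,0.22,-0.05,0],[0,0.22,-0.05,0]])

```text
time_s: 12.43
position: [0.6416, 0.147, 0.0693]
ee_rot: [-2.216, -2.227, 0.0]
force: [0.1, 0.2, -0.1]
finger_gap: 0.0129
gripper_force: 20.0
```

Call:
drive_tool(targets=[[0,0,0,0],[0,0,0,0],[0,0,0,0],[0,0,0,0],[0,0,0,0],[0,0,0,0]], claw=190)

```text
time_s: 12.93
position: [0.6417, 0.147, 0.0692]
ee_rot: [2.216, 2.227, 0.0]
force: [-0.3, -0.1, -0.1]
finger_gap: 0.0222
gripper_force: 0.0
```

```bash
python3 mv.py .639 .1477 .0595 90.3;python3 - <<'E'
from h import *
W=cam("wrist");save("wrist","w9.png")
for k in("pin_handle","pin_shaft"):
    print(k,[(np.round(d["at"],1).tolist(),round(d["confidence"],2),atz(W,d["at"],.0655).round(4)) for d in imaging.spot_point(k,"wrist")])
E
```

```text
t 12.93 pos [0.6417 0.147  0.0692] yaw 90.28 q [0.05 0.76 1.24 0.   1.14 0.04] F [-0.3 -0.1 -0.1] gap 0.022214426605983707
shift cm [ 0.08 -0.27  0.97] turn -0.0
pin_handle [([268.7, 288.4], 0.71, array([0.6408, 0.1364, 0.0655]))]
pin_shaft [([266.4, 362.2], 0.95, array([0.6398, 0.0983, 0.0655]))]
```

The pin has dropped home: shaft point (0.6398, 0.0983), handle straight along y. I lift clear and go to the knob, winding the wrist back so that one long clockwise stroke is possible.

Call:
drive_tool(targets=[[0,0,-1,0],[0,0,-3,0],[0,0,-7,0],[0,0,-11,0],[0,0,-15,0],[0,0,-17,0],[0,0,-17,0],[0,0,-17,0]])

```text
time_s: 13.75
position: [0.6418, 0.147, 0.2405]
ee_rot: [2.215, 2.226, 0.003]
force: [-0.6, 0.9, -0.8]
finger_gap: 0.0222
gripper_force: 0.0
```

```bash
python3 mv.py .5438 .0857 .24 90.3;python3 - <<'E'
from h import *
W=cam("wrist");save("wrist","w10.png");S=cam("scene");save("scene","s10.png")
for n,C in(("wrist",W),("scene",S)):
  for k in("pin_handle","pin_shaft","notch","knob_top"):
    print(n,k,[(np.round(d["at"],1).tolist(),round(d["confidence"],2),atz(C,d["at"],.182 if k=="knob_top" else .0655).round(4)) for d in imaging.spot_point(k,n)])
E
```

```text
t 13.75 pos [0.6418 0.147  0.2405] yaw 90.29 q [0.05 0.62 1.03 0.   1.49 0.04] F [-0.6  0.9 -0.8] gap 0.02217652945332982
shift cm [-6.08 -9.83  0.02] turn -0.0
wrist pin_handle [([268.4, 197.4], 0.94, array([0.639 , 0.1339, 0.0655])), ([269.7, 234.9], 0.72, array([0.6402, 0.0989, 0.0655]))]
wrist pin_shaft [([268.7, 237.8], 0.87, array([0.6393, 0.0961, 0.0655]))]
wrist notch [([262.8, 405.7], 0.66, array([ 0.6333, -0.0895,  0.0655])), ([270.6, 234.4], 0.64, array([0.641 , 0.0994, 0.0655]))]
wrist knob_top []
scene pin_handle [([289.0, 289.8], 0.54, array([0.6458, 0.1371, 0.0655]))]
scene pin_shaft [([274.4, 279.9], 0.56, array([0.6445, 0.0958, 0.0655]))]
scene notch [([345.2, 219.2], 0.92, array([0.3999, 0.1348, 0.0655])), ([209.4, 241.7], 0.79, array([ 0.6514, -0.0924,  0.0655])), ([279.8, 277.7], 0.61, array([0.6327, 0.1023, 0.0655]))]
scene knob_top [([365.9, 183.2], 0.5, array([0.365, 0.156, 0.182])), ([226.0, 196.4], 0.47, array([ 0.5899, -0.0811,  0.182 ]))]
```

Call:
drive_tool(targets=[[-3,-4,0,0],[-5,-8,0,0],[-6.1,-9.8,1,0],[-6.1,-9.8,2.5,0],[-6.1,-9.8,3,0],[-6.1,-9.8,3,0],[-6.1,-9.8,3,0]], claw=0)

```text
time_s: 14.83
position: [0.5447, 0.0857, 0.2095]
ee_rot: [2.215, 2.227, 0.001]
force: [0.4, 0.2, 0.4]
finger_gap: 0.067
gripper_force: 0.0
```

```bash
python3 mv.py .5438 .0857 .24 90.3;python3 - <<'E'
from h import *
W=cam("wrist");im=save("wrist","w11.png")
print("knob_top",[(np.round(d["at"],1).tolist(),round(d["confidence"],2),atz(W,d["at"],.182).round(4)) for d in imaging.spot_point("knob_top","wrist")])
c=proj(W,[.5438,.0857,.182]);print(c)
K=W[0];r=K[0,0]*.02/np.linalg.norm(W[2]-[.5438,.0857,.182]);print("r",r)
g=cv2.cvtColor(im,cv2.COLOR_RGB2GRAY)
for row in range(220,345,8): print(row,' '.join(f"{v:3d}" for v in g[row,170:380:6]))
E
```

```text
t 14.83 pos [0.5447 0.0857 0.2095] yaw 90.31 q [-0.06  0.39  1.46  0.    1.29 -0.06] F [0.4 0.2 0.4] gap 0.06701863575990333
shift cm [-0.   -0.09 -3.05] turn 0.0
knob_top [([270.9, 246.2], 0.78, array([0.5447, 0.0855, 0.182 ]))]
[269.12030678 245.9049801 ]
r 40.360586294887156
220 183 184 190 189 190 173 193 192  68  71 164 134  83  98  95  96  98 100 100  96  99  99  86  73  86  73  72 184 180 182 181 185 181 183 181
228 192 187 190 183 184 167 192 193  77  65 139  80  98  95  94  94  99  97  99  98  98  99 103  82  91  72  68 180 178 181 177 179 179 180 179
236 187 179 191 185 193 187 190 184 182  68  73  92  93  96  96  91  97  97  99 102  99  98 102  98  75  71 189 191 186 188 186 190 187 180 190
244 184 186 193 184 187 191 192 185 183 176  67  92  92  96  93  92  97  98  99  99  95  96  98  94  70 161 191 183 193 182 184 188 189 197 188
252  16  42  36  36 164 183 189 191 186 186 175 116  93  93  97  97 101  99  56  79  98  99  95 101 155 184 188 194 190 188 192  43  36  32   7
260   8  13  19  20 135 195 187 186 186 191 186 182 182 191 115 116  97  99 101  96  37  95  98 171 1
[... 782 characters left out ...]
 195 190 192 187 190 189 190 150 111 112 110 115 117 113 116 101  96  98 111 110 106 109 108  90  91  87  93  88  13  13   4
316  24  27  24  29  27  37  29  26  28  26  27  28  30  29  32  20  29  28  28  35  28  23  25  33  24  25  24  33  32  26  26  27  29  22  25
324  33  39  40  35  33  39  38  40  35  34  29  35  40  32  26  35  32  35  35  36  34  38  33  41  27  35  31  37  31  34  35  33  30  35  33
332  35  37  39  38  40  36  35  37  37  36  34  36  43  37  39  28  32  41  36  34  35  38  42  37  33  36  40  38  38  36  37  40  34  34  37
340  45  41  40  45  42  37  42  44  40  45  44  45  44  41  44  45  41  42  46  41  39  41  42  44  46  43  48  42  46  43  44  47  45  43  40
```

The knob's centre is confirmed at (0.5445, 0.0857), with the TCP over it. Winding the wrist back.

Call:
drive_tool(targets=[[0,0,0,-1],[0,0,0,-1],[0,0,0,-1],[0,0,0,-1],[0,0,0,-1],[0,0,0,-1],[0,0,0,-1],[0,0,0,-1]])

```text
time_s: 15.6
position: [0.5446, 0.0858, 0.2096]
ee_rot: [0.867, 3.019, 0.0]
force: [-0.1, 0.0, -0.6]
finger_gap: 0.0883
gripper_force: 0.0
```

Call:
drive_tool(targets=[[0,0,0,-1],[0,0,0,-1],[0,0,0,-1],[0,0,0,-1],[0,0,0,-1],[0,0,0,-1],[0,0,0,-1],[0,0,0,-1]])

```text
time_s: 16.27
position: [0.5446, 0.0858, 0.2096]
ee_rot: [-0.687, 3.065, -0.0]
force: [-0.3, 0.0, -0.5]
finger_gap: 0.0881
gripper_force: 0.0
```

Call:
drive_tool(targets=[[0,0,0,-0.65],[0,0,0,-0.65],[0,0,0,-0.65],[0,0,0,-0.65],[0,0,0,-0.65],[0,0,0,-0.65],[0,0,0,-0.65]])

```text
time_s: 16.85
position: [0.5445, 0.0857, 0.2096]
ee_rot: [-1.622, 2.689, -0.001]
force: [-0.6, 0.2, 0.2]
finger_gap: 0.0883
gripper_force: 0.0
```

```bash
python3 mv.py .5443 .0857 .160 90.3
```

```text
t 16.85 pos [0.5445 0.0857 0.2096] yaw -117.8 q [-0.06  0.39  1.46  0.    1.28 -2.71] F [-0.6  0.2  0.2] gap 0.08833250162327039
shift cm [0.02 0.02 4.96] turn 2.651
```

Call:
drive_tool(targets=[[0,0,2,0],[0,0,4,0],[0,0,4.9,0],[0,0,4.9,0],[0,0,4.9,0],[0,0,4.9,0],[0,0,4.9,0],[0,0,4.9,0]], claw=255, grip_force=55)

```text
time_s: 17.52
position: [0.5438, 0.0858, 0.1613]
ee_rot: [-1.621, 2.691, 0.001]
force: [-2.8, 1.3, 5.4]
finger_gap: 0.0386
gripper_force: 55.0
```

Call:
drive_tool(targets=[[0,0,0,0],[0,0,0,0],[0,0,0,0],[0,0,0,0]])

```text
time_s: 17.85
position: [0.5438, 0.0858, 0.1613]
ee_rot: [-1.621, 2.691, 0.0]
force: [-4.4, 2.0, 5.8]
finger_gap: 0.039
gripper_force: 55.0
```

```bash
cat > tq.py <<'E'
from h import *
o=env.get_obs();M=R.from_rotvec(o["ee_rot"]).as_matrix()
print(round(o["time_s"],2),o["position"].round(4),"yaw",np.degrees(np.arctan2(M[1,0],M[0,0])).round(2),"q6",o["joint_pos"][5].round(3),"v",o["joint_velocities"][5].round(3),"F",o["force"].round(2),"M",o["ft_torque"].round(3),"tau6",o["tau"][5].round(3),"gap",o["finger_gap"].round(4),o["gripper_force"])
E
python3 tq.py
```

```text
Traceback (most recent call last):
  File "tq.py", line 3, in <module>
    print(round(o["time_s"],2),o["position"].round(4),"yaw",np.degrees(np.arctan2(M[1,0],M[0,0])).round(2),"q6",o["joint_pos"][5].round(3),"v",o["joint_velocities"][5].round(3),"F",o["force"].round(2),"M",o["ft_torque"].round(3),"tau6",o["tau"][5].round(3),"gap",o["finger_gap"].round(4),o["gripper_force"])
                                                                                                                                                                                                                                                                       ^^^^^^^^^^^^^^^^^^^^^
AttributeError: 'float' object has no attribute 'round'
```

Call:
drive_tool(targets=[[0.03,0.06,0.02,0.1],[0.03,0.06,0.04,0.2],[0.03,0.06,0.06,0.3],[0.03,0.06,0.08,0.4],[0.03,0.06,0.1,0.5],[0.03,0.06,0.12,0.6],[0.03,0.06,0.14,0.7],[0.03,0.06,0.16,0.8]])

```text
time_s: 18.52
position: [0.5435, 0.0861, 0.1596]
ee_rot: [-0.438, 3.11, 0.001]
force: [-2.2, 4.2, 5.0]
finger_gap: 0.0388
gripper_force: 55.0
```

```bash
sed -i 's/"gap",o\["finger_gap"\].round(4)/"gap",o["finger_gap"]/' tq.py; python3 tq.py
```

```text
18.52 [0.5435 0.0861 0.1596] yaw -163.97 q6 -1.907 v 1.191 F [-2.21  4.25  4.99] M [0.606 0.348 0.121] tau6 -1.394 gap 0.03881681988730829 54.99130429700017
```

Call:
drive_tool(targets=[[0,0,0.02,0.1],[0,0,0.04,0.2],[0,0,0.06,0.3],[0,0,0.08,0.4],[0,0,0.1,0.5],[0,0,0.12,0.6],[0,0,0.14,0.7],[0,0,0.16,0.8]])

```text
time_s: 19.18
position: [0.5435, 0.0864, 0.1581]
ee_rot: [0.808, 3.035, 0.003]
force: [-2.8, 5.1, 3.8]
finger_gap: 0.039
gripper_force: 55.0
```

```bash
python3 tq.py
```

```text
19.18 [0.5435 0.0864 0.1581] yaw 150.2 q6 -1.107 v 1.191 F [-2.84  5.12  3.84] M [0.788 0.367 0.188] tau6 -1.393 gap 0.038999736168847395 54.98911617323756
```

Call:
drive_tool(targets=[[0,0,0.01,0.06],[0,0,0.02,0.12],[0,0,0.03,0.18],[0,0,0.05,0.24],[0,0,0.06,0.3]])

```text
time_s: 19.6
position: [0.5435, 0.0864, 0.1575]
ee_rot: [1.249, 2.882, 0.003]
force: [-1.1, 6.3, 4.1]
finger_gap: 0.039
gripper_force: 55.0
```

```bash
python3 tq.py
```

```text
19.6 [0.5435 0.0864 0.1575] yaw 133.12 q6 -0.809 v 0.716 F [-1.11  6.3   4.08] M [0.846 0.334 0.193] tau6 -0.761 gap 0.03900871184787569 54.99152384698391
```

Call:
drive_tool(targets=[[0.06,0.03,0.01,0.06],[0.06,0.03,0.02,0.12],[0.06,0.03,0.04,0.18],[0.06,0.03,0.05,0.24]])

```text
time_s: 19.93
position: [0.5436, 0.0866, 0.157]
ee_rot: [1.585, 2.711, 0.003]
force: [0.6, 3.4, 3.4]
finger_gap: 0.0389
gripper_force: 55.0
```

```bash
python3 tq.py
```

```text
19.93 [0.5436 0.0866 0.157 ] yaw 119.37 q6 -0.568 v 0.713 F [0.56 3.4  3.36] M [0.393 0.181 0.213] tau6 -0.761 gap 0.03889993354361999 54.991999827325344
```

Call:
drive_tool(targets=[[0,0,0.01,0.06],[0,0,0.02,0.12],[0,0,0.04,0.18],[0,0,0.05,0.24]])

```text
time_s: 20.27
position: [0.5437, 0.0867, 0.1565]
ee_rot: [1.898, 2.502, 0.003]
force: [1.3, 4.0, 3.9]
finger_gap: 0.0389
gripper_force: 55.0
```

```bash
python3 tq.py
```

```text
20.27 [0.5437 0.0867 0.1565] yaw 105.61 q6 -0.328 v 0.714 F [1.25 4.02 3.85] M [0.535 0.165 0.199] tau6 -0.761 gap 0.03890407853579229 54.992259833961725
```

Call:
drive_tool(targets=[[0,0,0.01,0.06],[0,0,0.02,0.12],[0,0,0.04,0.18],[0,0,0.05,0.24]])

```text
time_s: 20.6
position: [0.5437, 0.0867, 0.1561]
ee_rot: [2.184, 2.256, 0.004]
force: [1.2, 4.0, 3.5]
finger_gap: 0.0392
gripper_force: 55.0
```

```bash
python3 tq.py
```

```text
20.6 [0.5437 0.0867 0.1561] yaw 91.86 q6 -0.088 v 0.716 F [1.17 3.99 3.46] M [0.541 0.142 0.211] tau6 -0.761 gap 0.03917221142416409 54.992684461176395
```

Call:
drive_tool(targets=[[0,0,0.01,0.06],[0,0,0.02,0.12],[0,0,0.04,0.18],[0,0,0.05,0.24]])

```text
time_s: 20.93
position: [0.5438, 0.0867, 0.1556]
ee_rot: [2.439, 1.979, 0.004]
force: [1.7, 3.0, 3.0]
finger_gap: 0.0385
gripper_force: 55.0
```

```bash
python3 tq.py
```

```text
20.93 [0.5438 0.0867 0.1556] yaw 78.11 q6 0.152 v 0.715 F [1.68 3.03 3.02] M [0.589 0.048 0.179] tau6 -0.76 gap 0.03853984239374023 54.99310456216335
```

Call:
drive_tool(targets=[[0,0,0.01,0.06],[0,0,0.02,0.12],[0,0,0.04,0.18],[0,0,0.05,0.24]])

```text
time_s: 21.27
position: [0.5439, 0.0867, 0.1551]
ee_rot: [2.658, 1.672, 0.005]
force: [3.2, 4.3, 2.8]
finger_gap: 0.0386
gripper_force: 55.0
```

```bash
python3 tq.py
```

```text
21.27 [0.5439 0.0867 0.1551] yaw 64.35 q6 0.392 v 0.715 F [3.16 4.31 2.78] M [ 0.648 -0.04   0.216] tau6 -0.761 gap 0.0385711437562298 54.993352945894
```

Call:
drive_tool(targets=[[0,0,0.01,0.06],[0,0,0.02,0.12],[0,0,0.04,0.18],[0,0,0.05,0.24]])

```text
time_s: 21.6
position: [0.544, 0.0867, 0.1546]
ee_rot: [2.84, 1.342, 0.005]
force: [2.6, 3.7, 3.5]
finger_gap: 0.0392
gripper_force: 55.0
```

```bash
python3 tq.py
```

```text
21.6 [0.544  0.0867 0.1546] yaw 50.6 q6 0.632 v 0.714 F [2.63 3.71 3.5 ] M [ 0.711 -0.081  0.191] tau6 -0.761 gap 0.0391511977363026 54.99340234324336
```

Call:
drive_tool(targets=[[0,0,0.01,0.06],[0,0,0.02,0.12],[0,0,0.04,0.18],[0,0,0.05,0.24]])

```text
time_s: 21.93
position: [0.5442, 0.0866, 0.1544]
ee_rot: [2.98, 0.993, 0.006]
force: [1.1, 3.3, 5.5]
finger_gap: 0.0389
gripper_force: 55.0
```

```bash
python3 tq.py
```

```text
21.93 [0.5442 0.0866 0.1544] yaw 36.87 q6 0.872 v 0.713 F [1.15 3.33 5.53] M [0.654 0.028 0.413] tau6 -0.523 gap 0.038923067668309275 54.995095040649176
```

The torque has risen by about 0.22 N m above free turning, so the plunger is on the bed and already just firm. One small step more to get inside the band.

Call:
drive_tool(targets=[[0,0,0,0.02],[0,0,0.01,0.04]])

```text
time_s: 22.1
position: [0.5442, 0.0866, 0.1544]
ee_rot: [2.998, 0.936, 0.006]
force: [2.1, 2.8, 5.9]
finger_gap: 0.0391
gripper_force: 55.0
```

```bash
python3 tq.py
```

```text
22.1 [0.5442 0.0866 0.1544] yaw 34.69 q6 0.91 v 0.228 F [2.14 2.85 5.95] M [0.745 0.071 0.495] tau6 0.234 gap 0.03908282637712493 54.996796790510416
```

That's +0.295 N m, firmly tight (band 0.2–0.35). Release and lift.

Call:
drive_tool(targets=[[0,0,0,0.04],[0,0,0,0.04],[0,0,0,0.04],[0,0,0,0.04],[0,0,0,0.04],[0,0,-1.5,0.04],[0,0,-4.5,0.04],[0,0,-8,0.04]], claw=60)

```text
time_s: 22.77
position: [0.5423, 0.0861, 0.2324]
ee_rot: [-3.015, -0.877, 0.006]
force: [1.1, -0.4, -0.0]
finger_gap: 0.0677
gripper_force: 0.0
```

Call:
drive_tool(targets=[[0,0,-3,0],[0,0,-6,0],[3,-4,-8,0],[6,-8,-8,0],[8,-12,-8,0],[8,-12,-8,0],[8,-12,-8,0]])

```text
time_s: 23.35
position: [0.5455, 0.2343, 0.3126]
ee_rot: [-3.014, -0.884, 0.0]
force: [0.1, -0.2, 0.2]
finger_gap: 0.0675
gripper_force: 0.0
```

```bash
python3 tq.py
python3 - <<'E'
from h import *
for n in("wrist","scene","top"):
  C=cam(n);save(n,f"f_{n}.png")
  for k in("pin_handle","pin_shaft","notch","knob_top"):
    z=.174 if k=="knob_top" else .0655
    print(n,k,[(np.round(d["at"],1).tolist(),round(d["confidence"],2),atz(C,d["at"],z).round(4)) for d in imaging.spot_point(k,n)])
E
```

```text
23.35 [0.5455 0.2343 0.3126] yaw 32.71 q6 1.208 v -0.064 F [ 0.11 -0.23  0.2 ] M [-0.058  0.172 -0.063] tau6 0.548 gap 0.06753590514630103 0.0
wrist pin_handle [([401.8, 142.7], 0.69, array([0.6414, 0.1375, 0.0655]))]
wrist pin_shaft [([429.6, 164.8], 0.57, array([0.6389, 0.0986, 0.0655]))]
wrist notch [([429.1, 163.4], 0.81, array([0.6398, 0.1   , 0.0655])), ([554.7, 262.9], 0.67, array([ 0.6279, -0.0912,  0.0655])), ([279.2, 315.3], 0.56, array([0.4033, 0.1346, 0.0655]))]
wrist knob_top [([420.0, 286.2], 0.9, array([0.5455, 0.0884, 0.174 ]))]
scene pin_handle [([291.5, 288.0], 0.72, array([0.6388, 0.139 , 0.0655])), ([133.0, 209.2], 0.55, array([ 0.6892, -0.3135,  0.0655]))]
scene pin_shaft [([274.7, 277.5], 0.6, array([0.6391, 0.0926, 0.0655]))]
scene notch [([348.3, 220.3], 0.9, array([0.3983, 0.1429, 0.0655])), ([210.3, 239.5], 0.88, array([ 0.6452, -0.0949,  0.0655])), ([279.0, 279.7], 0.57, array([0.638 , 0.1039, 0.0655])), ([315.1, 241.8], 0.31, array([0.502 , 0.1121, 0.0655]))]
scene knob_top [([296.5, 223.1], 0.79, array([0.5528, 0.0887, 0.174 ])), ([224.8, 195.1], 0.66, array([ 0.5836, -0.0907,  0.174 ])), ([366.0, 182.3], 0.58, array([0.3554, 0.152 , 0.174 ]))]
top pin_handle [([235.9, 165.0], 0.56, array([0.6349, 0.1428, 0.0655]))]
top pin_shaft [([251.4, 165.9], 0.64, array([0.6319, 0.0946, 0.0655])), ([236.3, 168.0], 0.21, array([0.6255, 0.1415, 0.0655]))]
top notch [([311.6, 166.2], 0.9, array([ 0.6301, -0.0925,  0.0655])), ([238.5, 242.2], 0.67, array([0.3954, 0.1341, 0.0655])), ([252.7, 165.7], 0.57, array([0.6325, 0.0905, 0.0655]))]
top knob_top [([249.2, 190.4], 0.67, array([0.5437, 0.0946, 0.174 ])), ([235.0, 268.9], 0.59, array([0.3179, 0.1351, 0.174 ])), ([319.1, 187.6], 0.49, array([ 0.551 , -0.1078,  0.174 ]))]
```

```bash
python3 -c "
from cell import job
print(job.sign_off())"
```

```text
the job is handed in; nothing more can be done
None
```

The job is handed in: the pin lies in the V notch with its handle along +y, and the knob is tight on the bed at about 0.3 N m above free turning (firm band 0.2–0.35). My release move carried an extra 0.04 rad clockwise turn as the jaws opened, so the true figure could be up to about 0.33; I did not re-measure it. Earlier the gripper also brushed the column's lug with about 7 N (limit 40 N).

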